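Pull check on the bench spring gauge

ROBOT

A 7-joint arm with a two-finger parallel gripper is mounted at the origin on a cart in front of the work surface, level with it; the furniture and walls round the work are solid. World frame = base frame: x ahead of the robot, y to its left, z up, the work surface at z = 0. Lengths are in m, angles in rad, forces in N, time in s.
With the tool pointing down it reaches from about 0.425 to 0.875 m from the base axis. Payload 4.7 kg.
Tool frame: the origin (TCP) lies at the very end of the fingers, on their centre line; the grasp point (between the pads) lies behind it (ctrl.tcp_to_grasp is the z of the grasp point in the tool frame, in m); z points along the fingers, y is the line along which they close (so a half turn about z gives the same grasp; the last joint's range is limited). The gripper opens to 87 mm and grips with 3 to 60 N. Pads are 19 mm wide; open, the fingers measure 117 mm over their backs; the gripper's body (75 mm by 190 mm) begins 51 mm behind the grasp point.
Start: joints at [-1.123, 0.321, -0.07, 1.45, 0.023, 1.371, -0.057], TCP at [0.273, 0.59, 0.223] pointing down, gripper open.
Joint ranges: [-2.86, 2.86], [-0.3, 2.09], [-1.38, 1.24], [0.06, 2.45], [-1.56, 4.7], [0.09, 2.05], [-2.69, 2.69]. Speed limits (rad/s): [2.57, 2.57, 3.14, 3.14, 3.14, 3.14, 3.14].

INTERFACE

Orientations are given as a rotation vector (axis times angle).
In Python, from bench import ctrl gives the robot as it stands.
- The arm moves only by the tool step_arm, never from a script. Its argument "targets" is a list of rows, each a list of 7 numbers: the shift along the world's x, y, z in cm, then the turn, a rotation vector about the world's x, y, z in degrees, then the opening, from 0 (shut) to 1 (fully open). A call has exactly 5 rows; each row shifts and turns the commanded pose from where the row before left it; what a row does not reach is not made up. A row lasts 1/12 s, in which the tool goes at most 41.7 mm and 7.16 degrees, less where a joint would pass 70% of its speed; a pose out of reach is approached as far as the arm can. A call with a gripper value outside its range is refused whole. The fingers move at their own pace and stop on an object; "force" is the grip in N (left out, the last holds). Time passes only in rows, so rows that do not move let the fingers close, or fill a call up. It gives the time, the measured TCP pose, the force, the opening and the grip force at its end, in the units of the state.
- ctrl.get_state(): the state, without advancing time (a new reading comes with each control period).
- ctrl.get_image(name): name is "scene" or "top"; returns (picture, depth): 420x560x3 uint8, red, green, blue; 420x560 float32, m along the optical axis (not along the pixel's ray), 0 where there is no reading.
- ctrl.camera_params(name): a dict with "intrinsics" (3x3 intrinsics, pixels), "rvec" (rotation vector, rad) and "tvec" (3), from world to camera coordinates, as OpenCV has them. Camera axes: x right, y down, z forward; pixel columns grow to the right and rows downward; lengths in m; the calibration is good to about 2 mm. A picture is of the moment at which its call begins. camera_params takes no time and is no camera call.
- ctrl.close_job(): hands the job in; it is judged then, once.
The state is a dict: "time": time; "joint_positions": joint angles; "qd": joint speeds; "joint_torque": joint torques, N m; "position": TCP position; "tool_rot": TCP orientation; "ft_force": force on the tool from outside, world axes, zero at the start; "torque": the same for the moment, N m; "grip_width": opening from 0.0 (shut) to 1.0 (fully open); "grip_force": force on a finger pad.
Only numpy, scipy, OpenCV 4.12 (cv2) and the standard library are available. Lean on these libraries where they do the work, as an engineer would, in place of code of your own. Each camera call takes 0.05 s, during which the arm holds its last target. There are 200 camera calls.

TASK

Do the pull check on the spring gauge: first lift the black jar off the gauge's bed and stand it upright on the red notebook. Then draw the yellow pull handle out until its black pointer is level with the red set flag and hold it steady there for at least one and a half seconds, then ease the handle all the way back in without letting it snap, and let go. Leave the red flag where it is set and do not disturb the other things on the desk.

Things in the scene. Friction and masses are not known exactly. Their poses are not given: they have to be found in the camera images.
- gauge: Bench pull gauge fixed to the desk, turned differently each time. Origin: underside, on its centre line; x runs along the bed toward the blue spring housing, y left, z up; the handle pulls out to -x. Grey bed plate 345 x 104 mm, 8 mm thick, x = -145 to 200 mm. Housing 80 mm wide, x = 75 to 200 mm, 68 mm high, behind the handle (home at x = 30 mm)
- readout_head (a point): middle of the lower front edge of the black readout head with green display: 10 mm before the home handle's middle, 215 mm above the gauge's underside. The head, 110 mm wide, reaches from here 160 mm to gauge +x and 45 mm up, on a column at its back, open at the sides. It overhangs the handle: grip it leaning about 30 degrees, fingers pointing to +x and down, and draw it out and back so
- pull_handle (a joint): how far the pull handle is drawn out along the gauge's -x, in m: 0 fully in, 0.115 at its stop. A spring pulls it in with about 2.4 N at 0, rising by 80 N/m; let go, it snaps back
- pull_grip (a point): grasp centre of the yellow upright pull handle, 75 mm above the gauge's underside. The handle is a paddle 16 mm thick (gauge y), 24 mm deep (x), its top at z = 95 mm, on a steel sliding carriage 36 x 44 mm that reaches up to z = 29 mm; grip its two side faces (fingers closing along the gauge's y). Axes as the gauge
- pull_pointer (a point): tip of the small black pointer on the left (+y) side of the handle's carriage; it lies at the handle's own x. Axes as the gauge
- flag_mark (a point): tip of the red set flag, a 10 x 14 x 14 mm block on the scale at the left edge of the bed, its top 24 mm above the gauge's underside. It is set differently each time, 70 to 98 mm out from the handle's home. Level with the pointer when both have the same x in the gauge's frame. It can be shifted if knocked. Axes as the gauge
- jar: black screw-top jar with a yellow-edged label, 48 mm across up to 72 mm, cap 38 mm across above, 90 mm high in all, about 0.12 kg, standing upright on the gauge's bed in front of the handle, in its way. Origin at the centre of its underside, z up
- notebook: red notebook lying flat on the desk, fixed, 210 (x) x 151 (y) mm, 12 mm high at its spiral, its cover about 8 mm above the desk. Origin at the centre of its underside
- stapler: red stapler, 125 x 35 x 42 mm, loose, a bystander to be left alone
- anchor_bolt_1: steel anchor bolt lying down, 60 mm long, loose bystander
- anchor_bolt_2: steel anchor bolt lying down, 60 mm long, loose bystander
- squeeze_bottle: white plastic bottle, 68 mm across, 197 mm high, loose bystander
Mind the look-alikes: they are no part of the job. What is shaped like the jar but orange or turquoise is not meant.

How it is judged:
On the way, in this order (a step that is already met when the one before it is completed fails the run):
1. the jar stands upright on the notebook, released, the handle still fully in (x of jar in the frame of notebook between -0.095 and 0.095 m and y of jar in the frame of notebook between -0.066 and 0.066 m and z of jar in the frame of notebook below 0.016 m and angle between jar's own z axis and vertical below 0.1 rad and contact force between the fingers and jar below 0.1 N and linear speed of jar below 0.03 m/s and value of joint pull_handle below 0.006 m), for 0.2 s.
2. the handle's pointer is level with the red flag (within 6 mm) for 1 s without a break (x of pull_pointer in the frame of flag_mark between -0.006 and 0.006 m), for 1 s.
At the end, for the whole second after the job is handed in: the pull handle is fully in (within 5 mm) and at rest, and the jar stands upright at rest on the notebook, its centre at least 9 mm inside the edges (value of joint pull_handle below 0.005 m and velocity of joint pull_handle between -0.02 and 0.02 m/s and x of jar in the frame of notebook between -0.095 and 0.095 m and y of jar in the frame of notebook between -0.066 and 0.066 m and z of jar in the frame of notebook below 0.016 m and angle between jar's own z axis and vertical below 0.1 rad and linear speed of jar below 0.03 m/s); the robot touches nothing.
It fails at once if the pull handle snaps back (faster than 0.5 m/s) (velocity of joint pull_handle below -0.5 m/s).
It fails at once if the red flag is shifted by more than 6 mm (distance of flag_mark from where it was at the start of the episode above 0.006 m).
It fails at once if the jar is tipped over (angle between jar's own z axis and vertical above 0.8 rad).
It fails at once if the jar is dropped (falls faster than 0.7 m/s out of the fingers) (linear speed of jar above 0.7 m/s and contact force between the fingers and jar below 0.05 N).
It fails at once if a bystander is moved by more than 30 mm (distance of any of stapler, anchor_bolt_1, anchor_bolt_2, squeeze_bottle from where it was at the start of the episode above 0.03 m).
It also fails if it takes over 58 s, if anything falls off the work surface, if the arm or the gripper's body presses on something with over 40 N, if the wrist force passes 120 N, or if a joint passes its speed limit or range.

## Working session

There is one attempt and no reset: what is moved stays moved. The work goes in short steps, Python scripts to look and compute and a tool call to move; the robot and the scene stay as the last step left them, time stands still between calls to the robot, and variables do not carry over. Pictures are saved under pics/ and viewed, at most 10 in all, crops included, and the job is handed in when it is done.

Besides the shell and the picture viewer there is one more tool, called after "Request:" as name(argument=value, ...) on one line, values as JSON. step_arm: Moves the arm, as the interface text tells. Its arguments: {"type":"object","properties":{"targets":{"type":"array"},"force":{"type":"number"}},"required":["targets"]}

```bash
ls; mkdir -p pics; cat > h.py <<'E'
import numpy as np, cv2
from bench import ctrl
from scipy.spatial.transform import Rotation as R
def cam(n):
    p=ctrl.camera_params(n); K=np.array(p["intrinsics"]); Rm=cv2.Rodrigues(np.array(p["rvec"],float))[0]; t=np.array(p["tvec"],float).ravel()
    return K,Rm,t
def grab(n):
    im,d=ctrl.get_image(n); return im,d
def world(n,d):
    K,Rm,t=cam(n); v,u=np.mgrid[:d.shape[0],:d.shape[1]]
    c=np.stack([(u-K[0,2])/K[0,0]*d,(v-K[1,2])/K[1,1]*d,d],-1)
    return (c-t)@Rm
def plane(n,u,v,z):
    K,Rm,t=cam(n); r=Rm.T@np.linalg.inv(K)@np.array([u,v,1.]); o=-Rm.T@t
    return o+r*(z-o[2])/r[2]
def proj(n,P):
    K,Rm,t=cam(n); c=Rm@np.array(P)+t; return (K@c/c[2])[:2]
E
python3 - <<'E'
from h import *
for n in("scene","top"):
    im,d=grab(n); cv2.imwrite(f"pics/{n}0.png",im[...,::-1]); np.savez(f"pics/{n}0.npz",im=im,d=d)
    K,Rm,t=cam(n);print(n,K[0,0],-Rm.T@t,Rm[2], (d>0).mean())
print(ctrl.get_state(), ctrl.tcp_to_grasp)
E
```

```text
pics
scene 527.6210994431096 [-0.1052546  -0.56453907  0.95728307] [ 0.55158836  0.48590498 -0.67797244] 0.9957312925170068
top 429.6794798934499 [0.33390528 0.0499364  1.05189031] [ 0.260337   -0.04510317 -0.96446376] 0.9959013605442177
{'time': 0.1, 'joint_positions': array([-1.12288791,  0.32173938, -0.07007912,  1.45156073,  0.02260289,
        1.37081613, -0.05691143]), 'qd': array([-0.00114783, -0.00176809,  0.00091005, -0.00350323,  0.00061836,
       -0.00178479,  0.00137129]), 'joint_torque': array([ 1.19734586e-04, -4.92575848e+01, -4.05413378e-01, -3.13399172e+01,
       -6.40737754e-02,  3.95044894e-02,  8.05755462e-05]), 'position': array([0.27305029, 0.58931025, 0.22157314]), 'tool_rot': array([-6.76016162e-01, -3.06771327e+00,  2.69342515e-03]), 'ft_force': array([0.11852702, 0.69350581, 0.10375055]), 'torque': array([ 0.03871742, -0.00099209, -0.00495921]), 'grip_force': 0.0, 'grip_width': 1.001958439019579} -0.0187
```

View pics/scene0.png

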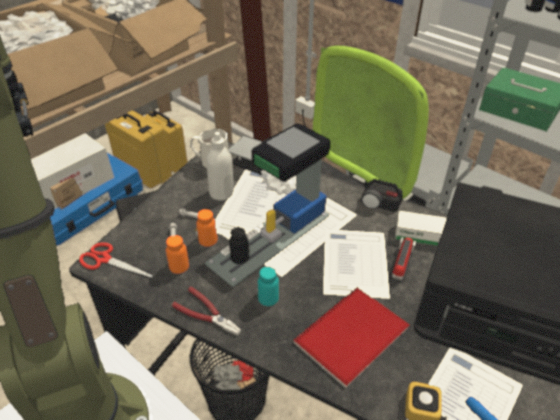

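View pics/top0.png

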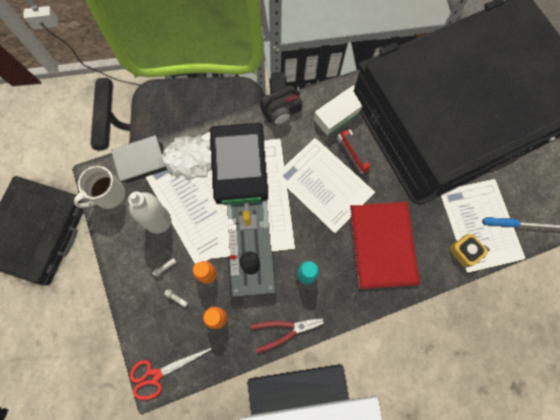

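The scene view shows the black jar at (239,245), the yellow handle at (269,220) and the notebook at (352,335). In the top view the jar is at (250,263), the flag at about (233,257), the handle at (247,216) and the notebook at (384,245). Look-alikes are the orange jars at top (204,272) and (215,318) and the turquoise one at (308,272). Only the object on the bed is black, so that is the jar meant. Next I measure, with an enlarged crop.

```bash
python3 - <<'E'
from h import *
D={n:np.load(f"pics/{n}0.npz") for n in("scene","top")}
a=D["top"]["im"][190:310,190:310];b=D["scene"]["im"][180:300,190:340]
cv2.imwrite("pics/crop0.png",np.hstack([cv2.resize(a,(400,400),interpolation=2),cv2.resize(b,(400,320),interpolation=2)[:,:].copy() if 0 else cv2.copyMakeBorder(cv2.resize(b,(400,320),interpolation=2),0,80,0,0,0)])[...,::-1])
def comps(n,lo,hi,name,zmin=-.02,zmax=.4,amin=6):
    im,d=D[n]["im"],D[n]["d"];W=world(n,d);h=cv2.cvtColor(im,cv2.COLOR_RGB2HSV)
    m=cv2.inRange(h,lo,hi)
    if lo[0]==0 and hi[0]<=10: m|=cv2.inRange(h,(172,lo[1],lo[2]),(180,255,255))
    m[(W[...,2]<zmin)|(W[...,2]>zmax)|(W[...,0]<.3)|(W[...,0]>1.)]=0
    k,l,s,c=cv2.connectedComponentsWithStats(m)
    for i in range(1,k):
        if s[i,4]>=amin:
            P=W[l==i];print(n,name,s[i].tolist(),c[i].round(1),"med",np.median(P,0).round(3),"lo",np.percentile(P,3,0).round(3),"hi",np.percentile(P,97,0).round(3))
for n in D:
    comps(n,(0,120,70),(8,255,255),"red")
    comps(n,(18,120,100),(32,255,255),"yel")
    comps(n,(100,100,50),(125,255,255),"blue",amin=30)
    comps(n,(45,80,40),(80,255,255),"green",amin=15)
    im,d=D[n]["im"],D[n]["d"];W=world(n,d)
    # jar: points between 40 and 120mm high near bed, dark
    m=((im.max(-1)<60)&(W[...,2]>.03)&(W[...,2]<.13)).astype(np.uint8)
    k,l,s,c=cv2.connectedComponentsWithStats(m)
    for i in range(1,k):
        if s[i,4]>40:
            P=W[l==i];print(n,"dark",s[i].tolist(),np.median(P,0).round(3),P.min(0).round(3),P.max(0).round(3))
# notebook rect
im,d=D["top"]["im"],D["top"]["d"];h=cv2.cvtColor(im,cv2.COLOR_RGB2HSV)
m=cv2.inRange(h,(0,120,70),(8,255,255))|cv2.inRange(h,(172,120,70),(180,255,255))
c=max(cv2.findContours(m,0,1)[0],key=cv2.contourArea)[:,0]
P=np.array([plane("top",u,v,.008)[:2] for u,v in c]);print("nb",cv2.minAreaRect((P*1000).astype(np.float32)))
E
```

```text
scene red [387, 192, 10, 5, 29] [391.6 193.6] med [ 0.901 -0.079  0.042] lo [ 0.896 -0.089  0.038] hi [ 0.909 -0.067  0.047]
scene red [392, 238, 21, 38, 257] [402.1 260.6] med [ 0.711 -0.228  0.036] lo [ 0.682 -0.244  0.007] hi [ 0.785 -0.197  0.044]
scene red [105, 242, 8, 6, 18] [109.1 244.6] med [0.302 0.363 0.007] lo [ 0.3    0.349 -0.   ] hi [0.307 0.379 0.011]
scene red [189, 287, 29, 28, 167] [203.4 300. ] med [0.339 0.053 0.012] lo [0.332 0.008 0.003] hi [0.345 0.099 0.015]
scene red [294, 289, 115, 96, 5647] [351.2 334.8] med [ 0.485 -0.25   0.009] lo [ 0.394 -0.316  0.006] hi [ 0.589 -0.176  0.013]
scene red [191, 311, 20, 11, 82] [202.5 316.4] med [0.307 0.021 0.011] lo [0.3   0.005 0.004] hi [0.316 0.047 0.015]
scene yel [266, 210, 10, 22, 173] [270.5 220.6] med [0.587 0.074 0.068] lo [0.58  0.07  0.037] hi [0.602 0.083 0.095]
scene yel [406, 381, 35, 39, 677] [421.  404.3] med [ 0.427 -0.443  0.035] lo [ 0.408 -0.478  0.011] hi [ 0.476 -0.41   0.039]
scene blue [275, 191, 51, 42, 1111] [300.2 209. ] med [0.676 0.045 0.066] lo [0.636 0.032 0.021] hi [0.743 0.103 0.071]
s
[... 2091 characters left out ...]
41, 9, 216] [241.8 200.2] med [0.582 0.08  0.248] lo [0.579 0.044 0.23 ] hi [0.586 0.116 0.254]
top dark [355, 72, 80, 129, 2393] [ 0.724 -0.294  0.089] [ 0.583 -0.381  0.03 ] [ 0.903 -0.238  0.13 ]
top dark [261, 86, 41, 36, 408] [ 0.893 -0.04   0.038] [ 0.848 -0.1    0.03 ] [0.944 0.004 0.07 ]
top dark [436, 132, 124, 65, 682] [ 0.628 -0.525  0.103] [ 0.586 -0.726  0.032] [ 0.692 -0.39   0.13 ]
top dark [461, 245, 12, 14, 44] [ 0.443 -0.425  0.038] [ 0.426 -0.44   0.033] [ 0.459 -0.416  0.04 ]
top dark [240, 252, 20, 22, 346] [0.482 0.086 0.094] [0.465 0.065 0.031] [0.506 0.109 0.102]
nb ((493.6051025390625, -244.36981201171875), (149.39462280273438, 211.11236572265625), 85.53086853027344)
```

View pics/crop0.png

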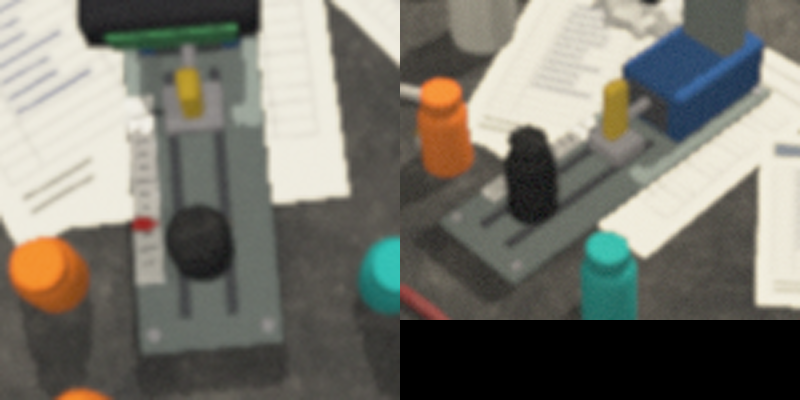

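The crop confirms it: black jar on the bed at top (250,263), flag at (232,257) on the left scale, handle home at (247,217). Next I get the gauge axis, the jar centre and the bystanders.

```bash
python3 - <<'E'
from h import *
D={n:np.load(f"pics/{n}0.npz") for n in("scene","top")}
# bed edges in top
for nm,(a,b) in dict(front=((232,295.6),(274.6,293.5)),right=((274.6,293.5),(271,251.5)),left=((232,295.6),(228.4,205))).items():
    A,B=plane("top",*a,.008),plane("top",*b,.008);v=B-A;print(nm,A.round(4),B.round(4),np.degrees(np.arctan2(v[1],v[0])).round(2))
# bed rect by depth: points with z 4..14mm grey-green
for n in D:
    im,d=D[n]["im"],D[n]["d"];W=world(n,d)
    hs=cv2.cvtColor(im,cv2.COLOR_RGB2HSV)
    def rect(m,z0,z1,box):
        q=m&(W[...,2]>z0)&(W[...,2]<z1)&(W[...,0]>box[0])&(W[...,0]<box[1])&(W[...,1]>box[2])&(W[...,1]<box[3])
        return W[q]
    one=np.ones(d.shape,bool)
    J=rect(im.max(-1)<75,.094,.115,(.43,.54,.03,.14))
    if len(J): print(n,"captop",len(J),np.array(cv2.minEnclosingCircle((J[:,:2]*1000).astype(np.float32))[0]).round(1),J.mean(0).round(4))
    J=rect(im.max(-1)<75,.03,.075,(.43,.54,.03,.14)); print(n,"body",len(J),J.min(0).round(4),J.max(0).round(4))
    Hd=rect(one,.255,.275,(.5,.85,-.05,.2))
    if len(Hd): print(n,"head top",len(Hd),cv2.minAreaRect((Hd[:,:2]*1000).astype(np.float32)))
    Bl=W[cv2.inRange(hs,(100,100,50),(125,255,255))>0]; Bl=Bl[(Bl[:,2]>.06)&(Bl[:,2]<.08)&(Bl[:,0]<.9)&(Bl[:,1]>0)]
    if len(Bl)>20: print(n,"housing top",len(Bl),cv2.minAreaRect((Bl[:,:2]*1000).astype(np.float32)))
    Y=W[cv2.inRange(hs,(18,120,80),(32,255,255))>0]; Y=Y[(Y[:,1]>0)&(Y[:,1]<.15)&(Y[:,2]>.088)&(Y[:,2]<.1)]
    print(n,"handle top",len(Y),Y.mean(0).round(4),Y.min(0).round(4),Y.max(0).round(4))
    F=W[(cv2.inRange(hs,(0,100,60),(8,255,255))|cv2.inRange(hs,(172,100,60),(180,255,255)))>0]; F=F[(F[:,0]>.48)&(F[:,0]<.57)&(F[:,1]>.09)&(F[:,1]<.16)]
    print(n,"flag",len(F),F.mean(0).round(4) if len(F) else "")
    # bottle / things > 30 mm in area
    if n=="top":
        m=((W[...,2]>.05)&(W[...,2]<.5)&(W[...,0]<.9)&(W[...,0]>.25)).astype(np.uint8);k,l,s,c=cv2.connectedComponentsWithStats(m)
        for i in range(1,k):
            if s[i,4]>60: P=W[l==i];print("obj",c[i].round(),np.percentile(P,2,0).round(3),np.percentile(P,98,0).round(3))
print(plane("top",232.2,256.3,.024), R.from_rotvec(ctrl.get_state()["tool_rot"]).as_matrix().round(3).tolist())
E
```

```text
front [0.4223 0.1409 0.008 ] [0.4125 0.0396 0.008 ] -95.49
right [0.4125 0.0396 0.008 ] [0.5143 0.0339 0.008 ] -3.2
left [0.4223 0.1409 0.008 ] [0.6471 0.1237 0.008 ] -4.37
scene captop 104 [484.4  81.9] [0.4828 0.0817 0.098 ]
scene body 267 [0.4632 0.0602 0.0309] [0.5088 0.1001 0.0749]
scene head top 1912 ((660.63623046875, 74.79410552978516), (110.18696594238281, 160.21168518066406), 87.31634521484375)
scene housing top 702 ((695.681884765625, 69.42621612548828), (76.08421325683594, 121.55843353271484), 87.19171905517578)
scene handle top 40 [0.5895 0.0761 0.0917] [0.5787 0.0711 0.0881] [0.6026 0.0808 0.0971]
scene flag 202 [ 0.5159  0.1267 -0.5912]
top captop 187 [488.   87.2] [0.4881 0.0869 0.0967]
top body 105 [0.4649 0.0649 0.0313] [0.5086 0.1095 0.075 ]
top head top 3910 ((662.0786743164062, 76.39339447021484), (107.25083923339844, 158.4888916015625), 86.69800567626953)
top handle top 58 [0.5919 0.0807 0.0927] [0.5808 0.073  0.0886] [0.603  0.0881 0.0966]
top flag 25 [0.5128 0.1282 0.0208]
obj [463. 109.] [ 0.592 -0.672  0.066] [ 0.894 -0.254  0.185]
obj [280. 112.] [ 0.853 -0.054  0.05 ] [ 0.873 -0.026  0.057]
obj [238. 164.] [0.581 0.024 0.235] [0.736 0.129 0.263]
obj [138. 158.] [0.739 0.272 0.056] [0.83  0.384 0.063]
obj [ 96. 186.] [0.681 0.381 0.051] [0.76  0.474 0.093]
obj [147. 210.] [0.602 0.271 0.055] [0.658 0.329 0.194]
obj [247. 217.] [0.581 0.072 0.052] [0.603 0.088 0.096]
obj [250. 262.] [0.466 0.066 0.057] [0.505 0.108 0.1  ]
obj [203. 271.] [0.461 0.174 0.055] [0.502 0.214 0.091]
obj [308. 271.] [ 0.426 -0.065  0.059] [ 0.465 -0.023  0.092]
obj [214. 318.] [0.354 0.161 0.057] [0.397 0.2   0.092]
obj [  3. 413.] [0.257 0.49  0.291] [0.275 0.505 0.322]
[0.51330336 0.12823258 0.024     ] [[-0.907, 0.42, -0.001], [0.42, 0.907, -0.002], [-0.0, -0.002, -1.0]]
```

Request:
step_arm(targets=[[1.4,-3.37,0,0,0,1.4,1],[1.4,-3.37,0,0,0,1.4,1],[1.4,-3.37,0,0,0,1.4,1],[1.4,-3.37,0,0,0,1.4,1],[1.4,-3.37,0,0,0,1.4,1]], force=15)

```text
time: 0.52
position: [0.3435, 0.4194, 0.222]
tool_rot: [-0.485, -3.104, 0.001]
ft_force: [0.8, 1.2, 0.2]
grip_width: 1.002
grip_force: 0.0
```

Request:
step_arm(targets=[[1.4,-3.37,0,0,0,1.4,1],[1.4,-3.37,0,0,0,1.4,1],[1.4,-3.37,0,0,0,1.4,1],[1.4,-3.37,0,0,0,1.4,1],[1.4,-3.37,0,0,0,1.4,1]])

```text
time: 0.93
position: [0.4134, 0.2509, 0.2223]
tool_rot: [-0.295, -3.127, 0.0]
ft_force: [1.5, -0.7, 0.8]
grip_width: 0.995
grip_force: 0.0
```

Request:
step_arm(targets=[[1.4,-3.37,0,0,0,1.4,1],[1.4,-3.37,0,0,0,1.4,1],[1.4,-3.37,0,0,0,1.4,1],[1.4,-3.37,0,0,0,1.4,1],[1.4,-3.37,0,0,0,1.4,1]])

```text
time: 1.35
position: [0.4833, 0.0825, 0.2224]
tool_rot: [-0.104, -3.14, -0.0]
ft_force: [1.0, 0.7, 1.1]
grip_width: 0.998
grip_force: 0.0
```

Request:
step_arm(targets=[[0.2,0.1,-3,0,0,0,1],[0,0,-3.5,0,0,0,1],[0,0,-3.5,0,0,0,1],[0,0,-3,0,0,0,1],[0,0,0,0,0,0,1]])

```text
time: 1.77
position: [0.4801, 0.0839, 0.0866]
tool_rot: [-0.106, -3.129, 0.007]
ft_force: [-1.5, 0.3, -0.7]
grip_width: 1.001
grip_force: 0.0
```

```bash
python3 - <<'E'
from h import *
out=[]
for n in("scene","top"):
    im,d=grab(n); np.savez(f"pics/{n}1.npz",im=im,d=d)
    u,v=proj(n,[.485,.085,.09]).astype(int); out.append(cv2.resize(im[max(0,v-60):v+60,u-60:u+60],(400,400),interpolation=2))
cv2.imwrite("pics/crop1.png",np.hstack(out)[...,::-1]); print(ctrl.get_state()["position"],ctrl.get_state()["ft_force"])
E
```

```text
[0.48451334 0.08503353 0.09223497] [0.13186307 0.08663386 0.65670527]
```

View pics/crop1.png

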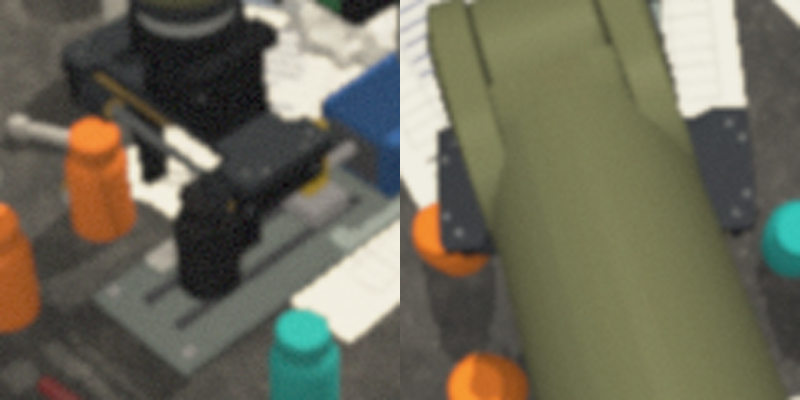

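The fingers straddle the jar (left crop at about (205,230)) and the orange jar sits below the body's level. I descend and close.

Request:
step_arm(targets=[[0.1,0,-1.7,0,0,0,1],[0,0,-1.7,0,0,0,1],[0,0,-1.5,0,0,0,1],[0,0,0,0,0,0,1],[0,0,0,0,0,0,0.7]])

```text
time: 2.28
position: [0.4874, 0.0857, 0.0453]
tool_rot: [0.105, 3.138, 0.001]
ft_force: [-0.3, 0.1, 0.3]
grip_width: 0.973
grip_force: 0.0
```

Request:
step_arm(targets=[[0,0,0,0,0,0,0.6],[0,0,0,0,0,0,0.5],[0,0,0,0,0,0,0.3],[0,0,0,0,0,0,0.2],[0,0,0,0,0,0,0.2]])

```text
time: 2.7
position: [0.4866, 0.0854, 0.0441]
tool_rot: [0.106, 3.139, 0.001]
ft_force: [0.4, -0.3, -0.7]
grip_width: 0.631
grip_force: 0.0
```

Request:
step_arm(targets=[[0,0,0,0,0,0,0.2],[0,0,0,0,0,0,0.2],[0,0,0,0,0,0,0.2],[0,0,0,0,0,0,0.2],[0,0,0,0,0,0,0.2]])

```text
time: 3.12
position: [0.4865, 0.0857, 0.0438]
tool_rot: [0.105, 3.139, 0.001]
ft_force: [-0.5, 1.8, 3.5]
grip_width: 0.525
grip_force: 15.0
```

Request:
step_arm(targets=[[0,0,1.5,0,0,0,0.2],[0,0,2.5,0,0,0,0.2],[0,0,3,0,0,0,0.2],[0,0,3,0,0,0,0.2],[0,-1,2.5,0,0,0,0.2]])

```text
time: 3.53
position: [0.4859, 0.0767, 0.1698]
tool_rot: [-0.102, -3.14, -0.001]
ft_force: [0.8, -0.6, -2.4]
grip_width: 0.529
grip_force: 15.0
```

Request:
step_arm(targets=[[0,-2.5,0,0,0,0,0.2],[0,-3.2,0,0,0,0,0.2],[0,-3.2,0,0,0,0,0.2],[0,-3.2,0,0,0,0,0.2],[0,-3.2,0,0,0,0,0.2]])

```text
time: 3.95
position: [0.4852, -0.0795, 0.168]
tool_rot: [-0.105, -3.139, 0.0]
ft_force: [-0.3, 0.5, -2.3]
grip_width: 0.528
grip_force: 15.0
```

Request:
step_arm(targets=[[0,-3.2,0,0,0,0,0.2],[0,-3.2,0,0,0,0,0.2],[0,-3.2,0,0,0,0,0.2],[0,-3.2,0,0,0,0,0.2],[0.2,-3.2,0,0,0,0,0.2]])

```text
time: 4.37
position: [0.4869, -0.2394, 0.1679]
tool_rot: [-0.106, -3.138, -0.0]
ft_force: [0.6, -0.2, -1.7]
grip_width: 0.524
grip_force: 15.0
```

Request:
step_arm(targets=[[0,0,-2,0,0,0,0.2],[0,0,-2.5,0,0,0,0.2],[0,0,-2.5,0,0,0,0.2],[0,0,-2,0,0,0,0.2],[0,0,0,0,0,0,0.2]])

```text
time: 4.78
position: [0.4841, -0.2364, 0.0738]
tool_rot: [-0.106, -3.13, -0.003]
ft_force: [-0.8, -0.3, -2.0]
grip_width: 0.526
grip_force: 15.0
```

Request:
step_arm(targets=[[0,0,0,0,0,0,0.2],[0,0,0,0,0,0,0.2],[0,0,0,0,0,0,0.2],[0,0,0,0,0,0,0.2],[0,0,0,0,0,0,0.2]])

```text
time: 5.2
position: [0.489, -0.2379, 0.0798]
tool_rot: [0.105, 3.138, -0.0]
ft_force: [0.5, 0.7, -0.8]
grip_width: 0.526
grip_force: 15.0
```

Request:
step_arm(targets=[[0,0,-1,0,0,0,0.2],[0,0,-1,0,0,0,0.2],[0,0,-0.7,0,0,0,0.2],[0,0,-0.4,0,0,0,0.2],[0,0,0,0,0,0,0.2]])

```text
time: 5.62
position: [0.487, -0.2373, 0.0459]
tool_rot: [-0.106, -3.137, -0.001]
ft_force: [0.2, 0.4, -1.4]
grip_width: 0.53
grip_force: 15.0
```

Request:
step_arm(targets=[[0,0,-0.2,0,0,0,0.2],[0,0,-0.1,0,0,0,0.2],[0,0,0,0,0,0,0.2],[0,0,0,0,0,0,0.2],[0,0,0,0,0,0,0.2]])

```text
time: 6.03
position: [0.4885, -0.2378, 0.0449]
tool_rot: [0.106, 3.139, -0.0]
ft_force: [-0.2, 0.1, -1.0]
grip_width: 0.53
grip_force: 15.0
```

Request:
step_arm(targets=[[0,0,-0.1,0,0,0,0.2],[0,0,-0.1,0,0,0,0.2],[0,0,0,0,0,0,0.2],[0,0,0,0,0,0,0.2],[0,0,0,0,0,0,0.2]])

```text
time: 6.45
position: [0.489, -0.2377, 0.044]
tool_rot: [0.105, 3.138, 0.001]
ft_force: [-2.2, 1.6, 7.2]
grip_width: 0.528
grip_force: 15.0
```

Request:
step_arm(targets=[[0,0,0.1,0,0,0,0.55],[0,0,0,0,0,0,0.6],[0,0,0,0,0,0,0.7],[0,0,0,0,0,0,0.85],[0,0,0,0,0,0,1]])

```text
time: 6.87
position: [0.4882, -0.2377, 0.0434]
tool_rot: [-0.106, -3.14, -0.0]
ft_force: [0.4, -0.1, 0.1]
grip_width: 0.741
grip_force: 0.0
```

Request:
step_arm(targets=[[0,0,0,0,0,0,1],[0,0,0,0,0,0,1],[0,0,0,0,0,0,1],[0,0,0,0,0,0,1],[0,0,1,0,0,0,1]])

```text
time: 7.28
position: [0.4868, -0.237, 0.0522]
tool_rot: [-0.106, -3.136, -0.001]
ft_force: [-0.1, 0.3, -0.9]
grip_width: 0.994
grip_force: 0.0
```

Request:
step_arm(targets=[[0,0,2,0,0,0,1],[0,0,3,0,0,0,1],[0,0,3,0,0,0,1],[0,0,3,0,0,0,1],[0,0,0,0,0,0,1]])

```text
time: 7.7
position: [0.4917, -0.2397, 0.1704]
tool_rot: [0.106, 3.129, -0.003]
ft_force: [1.3, -0.5, 0.4]
grip_width: 1.001
grip_force: 0.0
```

```bash
python3 - <<'E'
from h import *
print(ctrl.get_state()["position"])
for n in("scene","top"):
    im,d=grab(n); np.savez(f"pics/{n}2.npz",im=im,d=d); cv2.imwrite(f"pics/{n}2.png",im[...,::-1])
    W=world(n,d);hs=cv2.cvtColor(im,cv2.COLOR_RGB2HSV)
    Y=W[cv2.inRange(hs,(18,120,80),(32,255,255))>0]; Y=Y[(Y[:,1]>0)&(Y[:,1]<.15)&(Y[:,2]>.088)&(Y[:,2]<.1)]
    if len(Y):print(n,"handle top",len(Y),Y.mean(0).round(4),Y.min(0).round(4),Y.max(0).round(4))
    m=cv2.inRange(hs,(0,90,50),(9,255,255))|cv2.inRange(hs,(171,90,50),(180,255,255))
    q=(m>0)&(W[...,0]>.48)&(W[...,0]<.57)&(W[...,1]>.09)&(W[...,1]<.16)&(abs(W[...,2])<.05)
    v,u=np.nonzero(q); print(n,"flag",len(u),u.mean() if len(u) else 0,v.mean() if len(u) else 0,W[q].mean(0).round(4) if len(u) else "")
    J=W[(im.max(-1)<75)&(W[...,2]>.03)&(W[...,2]<.105)&(abs(W[...,0]-.489)<.04)&(abs(W[...,1]+.238)<.04)]
    if len(J):print(n,"jar",len(J),J.min(0).round(3),J.max(0).round(3))
E
```

```text
[ 0.49166593 -0.23971429  0.17043842]
scene handle top 36 [0.5895 0.0759 0.0927] [0.5815 0.0698 0.0882] [0.6009 0.0833 0.0982]
scene flag 23 234.6086956521739 241.82608695652175 [0.5093 0.1243 0.0204]
scene jar 536 [ 0.465 -0.263  0.03 ] [ 0.501 -0.221  0.101]
top handle top 57 [0.5913 0.0802 0.0925] [0.5811 0.0729 0.0881] [0.6031 0.088  0.0977]
top flag 24 232.29166666666666 256.7916666666667 [0.5129 0.1285 0.0196]
top jar 158 [ 0.467 -0.248  0.03 ] [ 0.498 -0.214  0.1  ]
```

View pics/scene2.png

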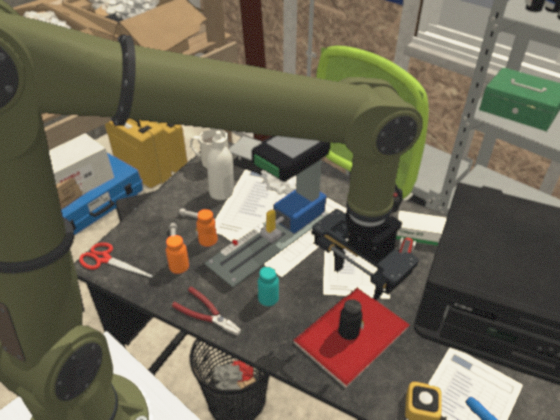

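The jar stands upright on the notebook at (350,320), with the handle home and the flag untouched; flag distance is about 82 mm. Next I go to a leaned standoff in front of the handle.

Request:
step_arm(targets=[[0.3,3.2,0,-0.17,-3,0,1],[0.3,3.2,0,-0.17,-3,0,1],[0.3,3.2,0,-0.17,-3,0,1],[0.3,3.2,0,-0.17,-3,0,1],[0.3,3.2,0,-0.17,-3,0.5,1]])

```text
time: 8.22
position: [0.5022, -0.076, 0.1625]
tool_rot: [0.084, 2.877, -0.007]
ft_force: [0.5, -0.2, -0.1]
grip_width: 1.001
grip_force: 0.0
```

Request:
step_arm(targets=[[0.3,3.2,0,-0.17,-3,0,1],[0.3,3.2,0,-0.17,-3,0,1],[0.3,3.2,0,-0.17,-3,0,1],[0.3,3.2,0,-0.17,-3,0,1],[0.3,2.9,0,-0.17,-3,0,1]])

```text
time: 8.63
position: [0.5171, 0.0812, 0.1625]
tool_rot: [0.075, 2.615, -0.016]
ft_force: [0.4, 0.2, -0.4]
grip_width: 1.001
grip_force: 0.0
```

Request:
step_arm(targets=[[0,0,0,0,0,0,0.7],[0,0,0,0,0,0,0.7],[0,0,0,0,0,0,0.7],[0,0,0,0,0,0,0.7],[0,0,0,0,0,0,0.7]])

```text
time: 9.05
position: [0.5185, 0.0779, 0.1634]
tool_rot: [0.08, 2.617, -0.017]
ft_force: [-0.3, -0.3, -0.0]
grip_width: 0.733
grip_force: 0.0
```

```bash
cat > s.py <<'E'
from h import *
s=ctrl.get_state(); M=R.from_rotvec(s["tool_rot"]).as_matrix(); p=s["position"]; g=p+ctrl.tcp_to_grasp*M[:,2]
print("t",s["time"],"tcp",p.round(4),"grasp",g.round(4),"y",M[:,1].round(3),"z",M[:,2].round(3),"q",s["joint_positions"].round(2),"f",s["ft_force"].round(1))
E
python3 s.py; python3 - <<'E'
from h import *
for n in("scene","top"):
    im,d=grab(n); cv2.imwrite(f"pics/{n}3.png",im[...,::-1])
E
```

```text
t 9.05 tcp [0.5185 0.0779 0.1634] grasp [0.5091 0.0784 0.1796] y [0.06  0.998 0.003] z [ 0.499 -0.027 -0.866] q [-0.44 -0.26  0.09  2.27  0.36  0.67  0.94] f [-0.3 -0.3 -0. ]
```

View pics/scene3.png

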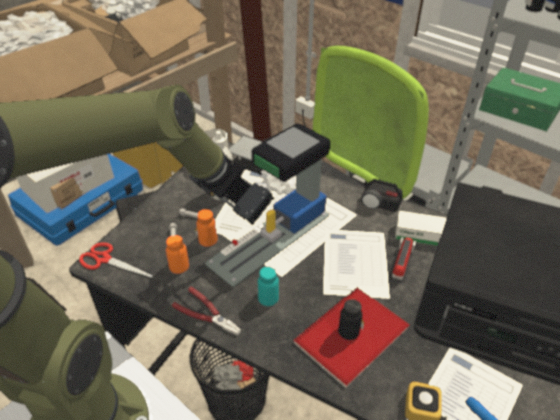

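Request:
step_arm(targets=[[1.2,0,0,0,0,0,0.6],[1.1,0,-0.2,0,0,0,0.6],[1.2,0,-2,0,0,0,0.6],[1.2,0,-2,0,0,0,0.6],[0,0,0,0,0,0,0.6]])

```text
time: 9.57
position: [0.5644, 0.0777, 0.1177]
tool_rot: [0.078, 2.622, -0.02]
ft_force: [-1.6, 0.4, -0.8]
grip_width: 0.604
grip_force: 0.0
```

Request:
step_arm(targets=[[1.0,0,-1.8,0,0,0,0.6],[1.0,0,-1.8,0,0,0,0.6],[0.8,0,-1.4,0,0,0,0.6],[0.6,0,-1.2,0,0,0,0.6],[0,0,0,0,0,0,0.6]])

```text
time: 9.98
position: [0.5984, 0.0783, 0.0577]
tool_rot: [0.077, 2.62, -0.019]
ft_force: [-0.6, 0.2, -0.1]
grip_width: 0.602
grip_force: 0.0
```

Request:
step_arm(targets=[[0,0,0,0,0,0,0.6],[0,0,0,0,0,0,0.6],[0,0,0,0,0,0,0.6],[0,0,0,0,0,0,0.6],[0,0,0,0,0,0,0.6]])

```text
time: 10.4
position: [0.5995, 0.0795, 0.0606]
tool_rot: [0.076, 2.615, -0.016]
ft_force: [-0.1, 0.5, 1.0]
grip_width: 0.601
grip_force: 0.0
```

```bash
python3 s.py; python3 - <<'E'
from h import *
out=[]
for n in("scene","top"):
    im,d=grab(n); 
    u,v=proj(n,[.56,.085,.09]).astype(int); out.append(cv2.resize(im[v-60:v+60,u-60:u+60],(400,400),interpolation=2))
cv2.imwrite("pics/crop4.png",np.hstack(out)[...,::-1])
E
```

```text
t 10.4 tcp [0.5995 0.0795 0.0606] grasp [0.5901 0.08   0.0768] y [0.057 0.998 0.004] z [ 0.501 -0.026 -0.865] q [-0.41  0.07  0.14  2.21  0.41  0.38  0.89] f [-0.1  0.5  1. ]
```

View pics/crop4.png

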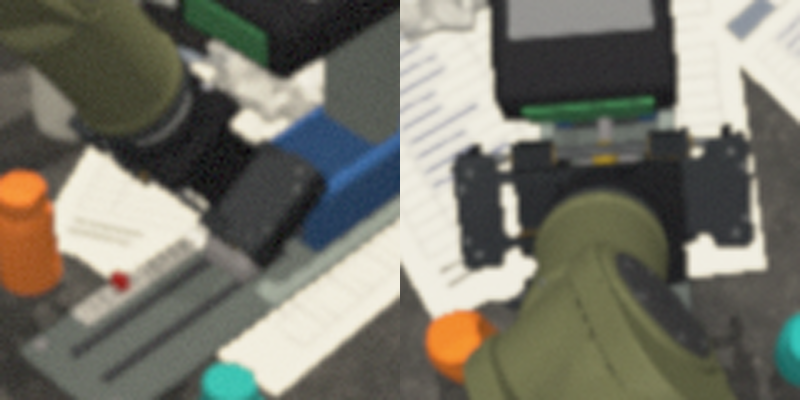

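The yellow handle (right crop at (603,158)) is centred between the fingers and the body is clear of the head. I close on it.

Request:
step_arm(targets=[[0,0,0,0,0,0,0.4],[0,0,0,0,0,0,0.2],[0,0,0,0,0,0,0.05],[0,0,0,0,0,0,0.05],[0,0,0,0,0,0,0.05]], force=35)

```text
time: 10.92
position: [0.5992, 0.0793, 0.0595]
tool_rot: [0.076, 2.616, -0.016]
ft_force: [0.3, 0.1, -0.0]
grip_width: 0.308
grip_force: 0.0
```

Request:
step_arm(targets=[[0,0,0,0,0,0,0.05],[0,0,0,0,0,0,0.05],[0,0,0,0,0,0,0.05],[0,0,0,0,0,0,0.05],[0,0,0,0,0,0,0.05]])

```text
time: 11.33
position: [0.5993, 0.0804, 0.0596]
tool_rot: [0.074, 2.616, -0.015]
ft_force: [0.8, 4.1, -3.2]
grip_width: 0.177
grip_force: 35.0
```

```bash
python3 s.py
```

```text
t 11.3333 tcp [0.5993 0.0804 0.0596] grasp [0.5899 0.0809 0.0758] y [0.056 0.998 0.004] z [ 0.5   -0.025 -0.865] q [-0.41  0.08  0.14  2.21  0.41  0.38  0.89] f [ 0.8  4.1 -3.2]
```

Request:
step_arm(targets=[[-0.5,0.03,0,0,0,0,0.05],[-0.8,0.04,0,0,0,0,0.05],[-0.8,0.05,0,0,0,0,0.05],[-0.8,0.04,0,0,0,0,0.05],[-0.8,0.05,0,0,0,0,0.05]])

```text
time: 11.75
position: [0.5623, 0.0824, 0.0596]
tool_rot: [0.074, 2.615, -0.015]
ft_force: [7.1, 4.9, -8.1]
grip_width: 0.183
grip_force: 35.0
```

Request:
step_arm(targets=[[-0.9,0.05,0,0,0,0,0.05],[-0.9,0.05,0,0,0,0,0.05],[-0.9,0.05,0,0,0,0,0.05],[-0.7,0.04,0,0,0,0,0.05],[-0.5,0.03,0,0,0,0,0.05]])

```text
time: 12.17
position: [0.5233, 0.0846, 0.0596]
tool_rot: [0.074, 2.615, -0.014]
ft_force: [10.0, 5.2, -10.8]
grip_width: 0.179
grip_force: 35.0
```

Request:
step_arm(targets=[[0,0,0,0,0,0,0.05],[0,0,0,0,0,0,0.05],[0,0,0,0,0,0,0.05],[0,0,0,0,0,0,0.05],[0,0,0,0,0,0,0.05]])

```text
time: 12.58
position: [0.5238, 0.0845, 0.0596]
tool_rot: [0.075, 2.615, -0.014]
ft_force: [8.0, 5.0, -10.7]
grip_width: 0.182
grip_force: 35.0
```

```bash
python3 s.py; python3 - <<'E'
from h import *
out=[]
for n in("scene","top"):
    im,d=grab(n); np.savez(f"pics/{n}5.npz",im=im,d=d)
    u,v=proj(n,[.515,.11,.03]).astype(int); print(n,u-25,v-25); out.append(cv2.resize(im[v-25:v+25,u-25:u+25],(400,400),interpolation=2))
cv2.imwrite("pics/crop5.png",np.hstack(out)[...,::-1])
E
```

```text
t 12.5833 tcp [0.5238 0.0845 0.0596] grasp [0.5144 0.085  0.0757] y [0.056 0.998 0.004] z [ 0.501 -0.024 -0.865] q [-0.45 -0.08  0.1   2.37  0.53  0.41  0.73] f [  8.    5.  -10.7]
scene 215 215
top 214 229
```

View pics/crop5.png

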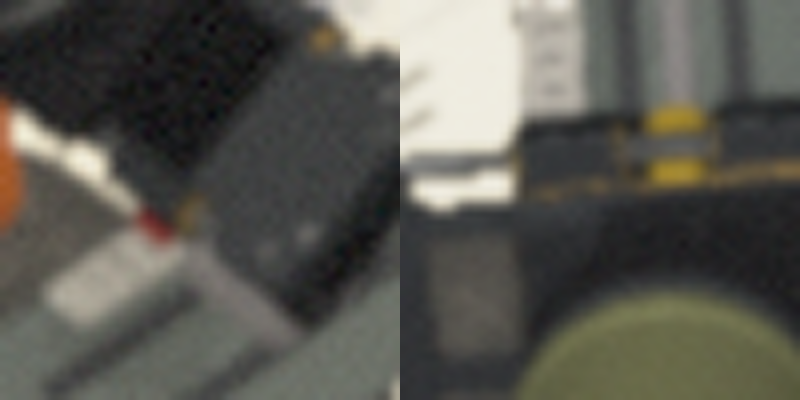

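```bash
python3 - <<'E'
from h import *
ex=np.array([.9984,-.0558])
D=lambda n,i:np.load(f"pics/{n}{i}.npz")
for i in (2,5):
  for n in("top","scene"):
    z=D(n,i);im,d=z["im"],z["d"];W=world(n,d);hs=cv2.cvtColor(im,cv2.COLOR_RGB2HSV)
    q=(cv2.inRange(hs,(18,110,70),(34,255,255))>0)&(W[...,2]>.08)&(W[...,2]<.1)&(W[...,1]>.065)&(W[...,1]<.1)
    if q.any():
        s=W[q][:,:2]@ex; print(i,n,"handle-top gx",q.sum(),np.percentile(s,[2,50,98]).round(4), "edge",s.max().round(4))
    m=cv2.inRange(hs,(0,90,50),(9,255,255))|cv2.inRange(hs,(171,90,50),(180,255,255))
    q=(m>0)&(W[...,0]>.48)&(W[...,0]<.55)&(W[...,1]>.09)&(W[...,1]<.16)&(abs(W[...,2])<.05)
    if q.any():
        v,u=np.nonzero(q); P=np.array([plane(n,a,b,.02)[:2] for a,b in zip(u,v)]); print(i,n,"flag gx z=.02",(P@ex).mean().round(4),"depth",(W[q][:,:2]@ex).mean().round(4),np.percentile(W[q][:,:2]@ex,[3,97]).round(4),"topz",np.percentile(W[q][:,2],[10,50,90]).round(3))
# home handle edges by raw top image column profile at u~246
z=D("top",2);hs=cv2.cvtColor(z["im"],cv2.COLOR_RGB2HSV)
for i,u in((2,246),(2,247),(5,248),(5,249)):
    h=cv2.cvtColor(D("top",i)["im"],cv2.COLOR_RGB2HSV);col=h[205:260,u];r=[205+k for k in range(55) if 18<=col[k,0]<=34 and col[k,1]>110 and col[k,2]>70];print(i,u,r[:1],r[-1:],[float((plane("top",u,r[0]-.5,.095)[:2]@ex).round(4))])
# carriage front edge, pull 5, scene; home scene for comparison not seen
for p in((238.75,246.25),(252.5,256.9)): print("carr",plane("scene",*p,.029)[:2]@ex)
E
```

```text
2 top handle-top gx 68 [0.5751 0.5852 0.5972] edge 0.5983
2 top flag gx z=.02 0.5048 depth 0.5049 [0.5012 0.5092] topz [0.016 0.021 0.024]
2 scene handle-top gx 58 [0.5751 0.5828 0.5973] edge 0.5982
2 scene flag gx z=.02 0.5018 depth 0.5015 [0.4984 0.5065] topz [0.016 0.02  0.025]
5 top handle-top gx 39 [0.502  0.5164 0.5238] edge 0.5242
5 scene flag gx z=.02 0.498 depth 0.5005 [0.4976 0.5036] topz [0.012 0.016 0.019]
2 246 [210] [224] [0.5991]
2 247 [211] [224] [0.5965]
5 248 [242] [251] [0.5238]
5 249 [242] [251] [0.5236]
carr 0.4932961375718977
carr 0.4928233607401251
```

Request:
step_arm(targets=[[-0.4,0.02,0,0,0,0,0.05],[-0.3,0.02,0,0,0,0,0.05],[0,0,0,0,0,0,0.05],[0,0,0,0,0,0,0.05],[0,0,0,0,0,0,0.05]])

```text
time: 13.1
position: [0.5168, 0.0849, 0.0596]
tool_rot: [0.075, 2.615, -0.014]
ft_force: [9.4, 5.6, -11.1]
grip_width: 0.18
grip_force: 35.0
```

Request:
step_arm(targets=[[0,0,0,0,0,0,0.05],[0,0,0,0,0,0,0.05],[0,0,0,0,0,0,0.05],[0,0,0,0,0,0,0.05],[0,0,0,0,0,0,0.05]])

```text
time: 13.52
position: [0.5169, 0.0849, 0.0596]
tool_rot: [0.075, 2.615, -0.014]
ft_force: [9.0, 6.0, -10.6]
grip_width: 0.18
grip_force: 35.0
```

```bash
python3 s.py; python3 - <<'E'
from h import *
out=[]
for n in("scene","top"):
    im,d=grab(n); np.savez(f"pics/{n}6.npz",im=im,d=d)
    u,v=proj(n,[.515,.11,.03]).astype(int); out.append(cv2.resize(im[v-25:v+25,u-25:u+25],(400,400),interpolation=2))
cv2.imwrite("pics/crop6.png",np.hstack(out)[...,::-1])
E
```

```text
t 13.5167 tcp [0.5169 0.0849 0.0596] grasp [0.5075 0.0853 0.0757] y [0.056 0.998 0.004] z [ 0.501 -0.024 -0.865] q [-0.45 -0.1   0.09  2.38  0.53  0.42  0.72] f [  9.    6.  -10.6]
```

View pics/crop6.png

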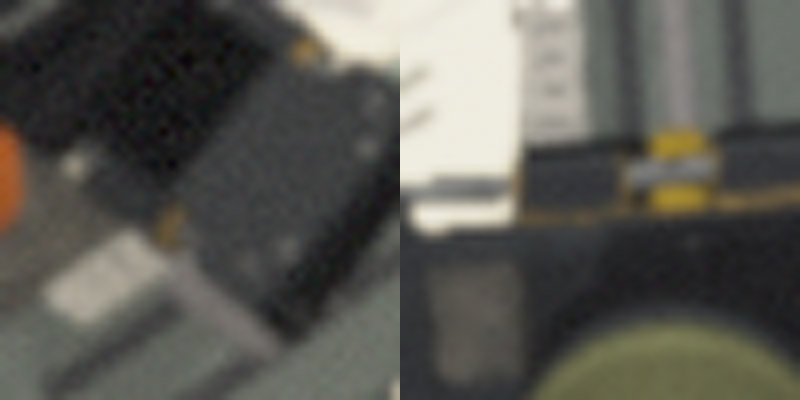

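The pointer and flag are now hidden under the gripper, but the carriage has moved to the flag's x (travel 82.4 mm). I hold here for more than 1.5 s, then ease the handle in.

Request:
step_arm(targets=[[0,0,0,0,0,0,0.05],[0,0,0,0,0,0,0.05],[0,0,0,0,0,0,0.05],[0,0,0,0,0,0,0.05],[0,0,0,0,0,0,0.05]])

```text
time: 14.03
position: [0.5169, 0.0849, 0.0596]
tool_rot: [0.075, 2.615, -0.014]
ft_force: [8.7, 5.7, -11.0]
grip_width: 0.184
grip_force: 35.0
```

Request:
step_arm(targets=[[0,0,0,0,0,0,0.05],[0,0,0,0,0,0,0.05],[0,0,0,0,0,0,0.05],[0,0,0,0,0,0,0.05],[0,0,0,0,0,0,0.05]])

```text
time: 14.45
position: [0.5169, 0.0849, 0.0596]
tool_rot: [0.075, 2.615, -0.014]
ft_force: [10.2, 5.9, -10.1]
grip_width: 0.179
grip_force: 35.0
```

Request:
step_arm(targets=[[0,0,0,0,0,0,0.05],[0,0,0,0,0,0,0.05],[0,0,0,0,0,0,0.05],[0,0,0,0,0,0,0.05],[0,0,0,0,0,0,0.05]])

```text
time: 14.87
position: [0.5169, 0.0849, 0.0596]
tool_rot: [0.075, 2.615, -0.014]
ft_force: [9.5, 5.1, -11.2]
grip_width: 0.181
grip_force: 35.0
```

Request:
step_arm(targets=[[0,0,0,0,0,0,0.05],[0,0,0,0,0,0,0.05],[0,0,0,0,0,0,0.05],[0,0,0,0,0,0,0.05],[0,0,0,0,0,0,0.05]])

```text
time: 15.28
position: [0.5169, 0.0849, 0.0596]
tool_rot: [0.075, 2.615, -0.014]
ft_force: [8.7, 5.2, -10.8]
grip_width: 0.184
grip_force: 35.0
```

Request:
step_arm(targets=[[0.4,-0.02,0,0,0,0,0.05],[0.7,-0.04,0,0,0,0,0.05],[0.8,-0.05,0,0,0,0,0.05],[0.8,-0.04,0,0,0,0,0.05],[0.8,-0.05,0,0,0,0,0.05]])

```text
time: 15.7
position: [0.552, 0.083, 0.0595]
tool_rot: [0.074, 2.615, -0.014]
ft_force: [6.3, 5.0, -7.1]
grip_width: 0.181
grip_force: 35.0
```

Request:
step_arm(targets=[[0.8,-0.04,0,0,0,0,0.05],[0.8,-0.05,0,0,0,0,0.05],[0.8,-0.05,0,0,0,0,0.05],[0.7,-0.04,0,0,0,0,0.05],[0.5,-0.03,0,0,0,0,0.05]])

```text
time: 16.12
position: [0.588, 0.081, 0.0595]
tool_rot: [0.074, 2.615, -0.015]
ft_force: [2.9, 4.8, -4.3]
grip_width: 0.18
grip_force: 35.0
```

Request:
step_arm(targets=[[0.4,-0.02,0,0,0,0,0.05],[0.3,-0.02,0,0,0,0,0.05],[0.2,-0.01,0,0,0,0,0.05],[0.1,0,0,0,0,0,0.05],[0,0,0,0,0,0,0.05]])

```text
time: 16.53
position: [0.5976, 0.0805, 0.0596]
tool_rot: [0.074, 2.615, -0.015]
ft_force: [4.0, 5.5, -3.3]
grip_width: 0.182
grip_force: 35.0
```

```bash
python3 s.py
```

```text
t 16.5333 tcp [0.5976 0.0805 0.0596] grasp [0.5883 0.081  0.0758] y [0.056 0.998 0.004] z [ 0.501 -0.025 -0.865] q [-0.42  0.07  0.15  2.22  0.42  0.38  0.89] f [ 4.   5.5 -3.3]
```

Request:
step_arm(targets=[[0.1,0,0,0,0,0,0.05],[0.1,-0.01,0,0,0,0,0.05],[0.1,0,0,0,0,0,0.05],[0,0,0,0,0,0,0.05],[0,0,0,0,0,0,0.05]])

```text
time: 16.95
position: [0.5994, 0.0804, 0.0595]
tool_rot: [0.075, 2.617, -0.016]
ft_force: [-5.4, 3.8, 3.9]
grip_width: 0.179
grip_force: 35.0
```

Request:
step_arm(targets=[[-0.05,0,0,0,0,0,0.25],[0,0,0,0,0,0,0.35],[0,0,0,0,0,0,0.5],[0,0,0,0,0,0,0.6],[0,0,0,0,0,0,0.6]])

```text
time: 17.37
position: [0.5999, 0.0786, 0.0596]
tool_rot: [0.077, 2.616, -0.017]
ft_force: [0.3, 0.0, -0.1]
grip_width: 0.464
grip_force: 0.0
```

Request:
step_arm(targets=[[0,0,0,0,0,0,0.6],[0,0,0,0,0,0,0.6],[-0.5,0,0.9,0,0,0,0.6],[-1.0,0,1.7,0,0,0,0.6],[-1.2,0,2.0,0,0,0,0.6]])

```text
time: 17.78
position: [0.5717, 0.0788, 0.1047]
tool_rot: [0.076, 2.619, -0.018]
ft_force: [-0.2, 0.2, 0.0]
grip_width: 0.6
grip_force: 0.0
```

Request:
step_arm(targets=[[-1.5,0,2.5,0,0,0,0.6],[-2,0,2.5,0,0,0,0.6],[-2,0,2,0,0,0,0.6],[0,0,0,0,0,0,0.6],[0,0,0,0,0,0,0.6]])

```text
time: 18.2
position: [0.5182, 0.0798, 0.1774]
tool_rot: [0.076, 2.613, -0.014]
ft_force: [0.3, 0.1, -1.1]
grip_width: 0.598
grip_force: 0.0
```

```bash
python3 s.py; python3 - <<'E'
from h import *
ex=np.array([.9984,-.0558])
for n in("scene","top"):
    im,d=grab(n); cv2.imwrite(f"pics/{n}7.png",im[...,::-1]);W=world(n,d);hs=cv2.cvtColor(im,cv2.COLOR_RGB2HSV)
    q=(cv2.inRange(hs,(18,110,70),(34,255,255))>0)&(W[...,2]>.08)&(W[...,2]<.1)&(W[...,1]>.065)&(W[...,1]<.1)
    if q.any(): print(n,"handle",np.percentile(W[q][:,:2]@ex,[2,50,98]).round(4))
    m=cv2.inRange(hs,(0,90,50),(9,255,255))|cv2.inRange(hs,(171,90,50),(180,255,255))
    q=(m>0)&(W[...,0]>.48)&(W[...,0]<.55)&(W[...,1]>.09)&(W[...,1]<.16)&(abs(W[...,2])<.05)
    if q.any(): print(n,"flag",q.sum(),(W[q][:,:2]@ex).mean().round(4))
    J=W[(im.max(-1)<75)&(W[...,2]>.03)&(W[...,2]<.105)&(abs(W[...,0]-.489)<.04)&(abs(W[...,1]+.238)<.04)]
    if len(J):print(n,"jar",len(J),J.min(0).round(3),J.max(0).round(3))
E
```

```text
t 18.2 tcp [0.5182 0.0798 0.1774] grasp [0.5088 0.0802 0.1936] y [0.057 0.998 0.005] z [ 0.503 -0.025 -0.864] q [-0.44 -0.28  0.09  2.26  0.35  0.7   0.95] f [ 0.3  0.1 -1.1]
scene handle [0.5746 0.5841 0.5987]
scene flag 24 0.5018
scene jar 541 [ 0.464 -0.263  0.03 ] [ 0.502 -0.22   0.103]
top handle [0.5755 0.5854 0.5964]
top jar 334 [ 0.467 -0.249  0.031] [ 0.51  -0.214  0.101]
```

View pics/scene7.png

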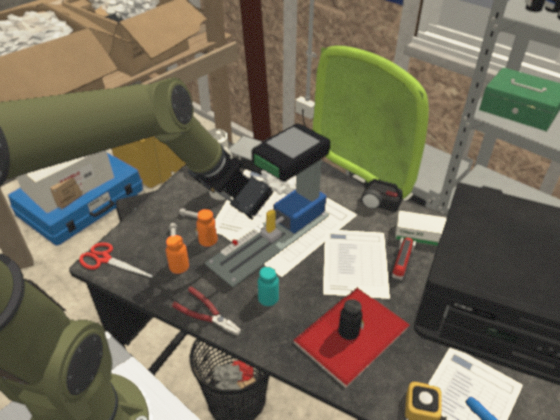

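The handle is home (scene (270,220)), the flag is unmoved at (234,242), the jar stands upright on the notebook at (350,320), and the arm is clear of everything.

```bash
python3 -c "
from bench import ctrl
print(ctrl.close_job())"
```

```text
the job is handed in; nothing more can be done
None
```

The job is handed in at about 18 s of the 58 s; no verdict came back. The jar stands upright on the notebook, the handle was held about 2 s at 82 mm (the flag measured 81 to 84.5 mm out, but was hidden by the gripper during the hold), then eased home and released, with the flag where it was set.

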